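Seal wear check on a hand-lever press

TASK

Check the wear of the seal in the hand-lever press: push the lever down by its paddle until its light, steady resistance clearly firms up on the hidden seal, without crushing the seal, and leave the lever resting there. Then note how far it travelled: slide the rider on the gauge until its mark stands level with the pointer's mark, without shifting the lever. Leave the other things on the bench where they are.

Things in the scene. Friction and masses are not known exactly. Their poses are not given: they have to be found in the camera images.
- press: The fixed white bench press: base plate 260 x 310 x 20 mm, origin at the centre of its underside on the table; x to its back (away from the robot at yaw 0), y to its left, z up. Two cheeks, 180 mm above the table, carry the lever's pivot at x +90 mm. The gauge bed, an aluminium block with its top 45 mm above the table, lies on the right: x -115 to +85 mm, y -62 to -138 mm.
- lever (a joint): Angle (rad) of the hand lever about its pivot, along the press's y, 160 mm above the table: 0 is the upper stop (arm rising 0.45 rad above level towards the front), growing as the paddle goes down; 0.45 is level, 0.9 the lower stop, never reached with a seal inside. It stays where it is left (friction) and takes a steady push of about 2 N at the paddle to keep it moving, until its foot meets the seal.
- lever_hinge (a point): Point on the pivot's axis, in the middle of the lever's width; does not move with the lever.
- paddle (a point): Centre of the paddle, a black round crossbar 20 mm across, 56 mm long along the press's y, at the lever's front end, 180 mm from the pivot. Push down on its top, following its arc about the pivot. On the seal the push climbs by about 2 to 3 N per mm: 8 to 12 N is clearly firm, above 16 N the seal is in danger. Let go, it springs back about 1 mm and keeps resting on the seal.
- cartridge: The fixed white round seal cartridge, 77 mm across and 85 mm tall, on the base plate beneath the lever; origin at the centre of its underside. The rubber seal lies somewhere down inside and yields about 0.1 mm per N; its depth differs each time and is not given: the lever meets it between about 0.35 and 0.85 rad.
- pointer_mark (a point): Tip of the gauge's pointer, a dark steel slider 9 mm high on the inner (left) track of the bed, with a 4 mm wide finger to the right. The lever drives it along the press's +x, 150 mm per rad: at lever angle 0 it stands at press x -95 mm. Its frame is parallel to the press's. Pushing on it shifts the lever.
- rider_mark (a point): Tip of the rider's mark, a 3 mm wide finger on the rider that points to the left (press's +y) at the pointer's track. To be level with pointer_mark in the press's x.
- rider_grip (a point): Middle of the rider's upright grip, a grey block 14 mm (x) x 20 mm (y), whose top lies 11 mm above this point and 86 mm above the table. At the same press x as rider_mark. It can be pinched from above, fingers in front of and behind it, with the finger ends 15 mm or more above the bed.
- rider (a joint): Position (m) of the rider along the gauge's outer (right) track, 0 at the front end, 0.16 at the back, growing along the press's +x. It slides with about 2 N and stays where it is left.
- seal_jar: Small jar, 40 mm across, 50 mm tall, loose on the left side of the base plate: leave it.
- spare_ring: Loose rubber ring, 34 mm across, 8 mm tall, on the left side of the base plate: leave it.
- tube_rack: White rack of red-capped tubes, 130 x 75 mm, 125 mm tall, right of the press: leave it.
- reagent: Bottle, 64 mm across, 150 mm tall, left of the press: leave it.
- mouse: Black computer mouse, 105 x 60 x 30 mm, right of the press: leave it.
- tip_box: Clear box with a blue lid, 122 x 87 x 62 mm, left of the press: leave it.
- beaker: Glass beaker, 70 mm across, 90 mm tall, left of the press, towards the robot: leave it.

How it is judged:
On the way, in this order (a step that is already met when the one before it is completed fails the run):
1. the lever has been pressed firmly onto the seal (more than 10 N on the seal) (contact force between lever and cartridge above 10 N), for 0.2 s.
2. the rider's mark stands level with the pointer's mark within 4 mm while the lever rests on the seal (x of rider_mark in the frame of pointer_mark between -0.004 and 0.004 m and contact force between lever and cartridge above 1 N), for 0.3 s.
At the end, for the whole second after the job is handed in: The lever, released, still rests on the seal (more than 1 N between them), and the rider's mark is within 4 mm of the pointer's mark along the gauge; both are at rest (all of step 2 and velocity of joint rider between -0.005 and 0.005 m/s and velocity of joint lever between -0.02 and 0.02 rad/s); the robot touches nothing.
It fails at once if the seal was crushed (more than 55 N between lever and seal, about 20 N on the paddle) (contact force between lever and cartridge above 55 N).
It fails at once if another thing on the bench was moved more than 20 mm (distance of any of seal_jar, spare_ring, tube_rack, reagent, mouse, tip_box, beaker from where it was at the start of the episode above 0.02 m).
It also fails if it takes over 67 s, if anything falls off the work surface, if the arm or the gripper's body presses on something with over 40 N, if the wrist force passes 120 N, or if a joint passes its speed limit or range.

ROBOT

A 6-joint arm with a two-finger parallel gripper is mounted at the origin on the work surface. World frame = base frame: x ahead of the robot, y to its left, z up, the work surface at z = 0. Lengths are in m, angles in rad, forces in N, time in s.
With the tool pointing down it reaches from about 0.375 to 0.9 m from the base axis. Payload 3.1 kg.
Tool frame: the origin (TCP) lies at the very end of the fingers, on their centre line; the grasp point (between the pads) lies 19 mm behind it; x points along the fingers, y is the direction in which the jaws open and shut, and the axes are right-handed (so a half turn about x gives the same grasp; the last joint's range is limited). The gripper opens to 85 mm and grips with 20 to 120 N. Pads are 22 mm wide; open, the fingers measure 114 mm over their backs; the gripper's body (76 mm by 85 mm) begins 54 mm behind the grasp point. The pads swing forward as they close: fully open they stand 13 mm farther back than shut.
Start: joints at [-1.331, 0.527, 1.433, -0, 1.181, -0.178], TCP at [0.254, -0.571, 0.231] pointing down, gripper open.
Joint ranges: [-3.08, 3.08], [-0.75, 2.2], [0.22, 2.44], [-1.43, 4.57], [0, 2.65], [-2.85, 2.85]. Speed limits (rad/s): [2.79, 2.79, 3.14, 3.14, 3.14, 3.14].

INTERFACE

Orientations are given as a unit quaternion [x, y, z, w].
In Python, from station import manip gives the robot as it stands.
- The arm moves only by the shell command python3 -m jog 'ROWS' [FORCE]. ROWS is a JSON object of lists of equal length, an entry for each row: "linear": the shift along the tool's x, y, z in cm, a list of three; "twist": the turn about the tool's x in rad; "claw": the opening, from -1 (shut) to 1 (fully open). A call has 1 to 20 rows; each row is the pose to reach, as a shift and turn from the pose commanded when the call began, along the tool's axes at that moment; what a row does not reach only later rows make up. A row lasts 1/12 s, in which the tool goes at most 41.7 mm and 7.16 degrees, less where a joint would pass 70% of its speed; a pose out of reach is approached as far as the arm can. A call with a gripper value outside its range is refused whole. The fingers move at their own pace and stop on an object; FORCE is the grip in N (left out, the last holds). Time passes only in rows, so rows that repeat a pose let the fingers close. It gives the time, the measured TCP pose, the force and the opening at its end, in the units of the state.
- manip.sense(): the state, without advancing time (a new reading comes with each control period).
- manip.snapshot(name): name is "scene" or "top" or "wrist"; returns a dict with "pixels" (420x560x3 uint8, red, green, blue), "camera_matrix" (3x3 intrinsics, pixels), "R" (3x3) and "t" (3): a world point X has camera coordinates R X + t. Camera axes: x right, y down, z forward; pixel columns grow to the right and rows downward; lengths in m; the calibration is good to about 2 mm. A picture is of the moment at which its call begins. There is no depth.
- manip.sign_off(): hands the job in, once; it reports no verdict.
The state is a dict: "t": time; "q": joint angles; "qd": joint speeds; "tau": joint torques, N m; "tcp_pos": TCP position; "tool_rot": TCP orientation; "force": force on the tool from outside, world axes, zero at the start; "ft_torque": the same for the moment, N m; "finger_gap": opening from 0.0 (shut) to 1.0 (fully open).
Only numpy, scipy, OpenCV 4.12 (cv2) and the standard library are available. Lean on these libraries where they do the work, as an engineer would, in place of code of your own. Each camera call takes 0.05 s, during which the arm holds its last target.

## Working session

There is one attempt and no reset: what is moved stays moved. The work goes in short steps, Python scripts to look and compute and a shell command to move; the robot and the scene stay as the last step left them, time stands still between calls to the robot, and variables do not carry over. Pictures are saved under pics/ and viewed, and the job is handed in when it is done.

```bash
mkdir -p pics; ls; python3 - <<'E'
from station import manip
import cv2
s=manip.sense();print(s)
for n in("scene","top","wrist"):
    d=manip.snapshot(n);cv2.imwrite(f"pics/{n}0.png",d["pixels"][:,:,::-1]);print(n,d["camera_matrix"],d["R"],d["t"])
E
```

```text
pics
{'t': 0.0, 'q': array([-1.33149232e+00,  5.28444815e-01,  1.43392716e+00, -3.07200084e-06,
        1.18136866e+00, -1.78510510e-01]), 'qd': array([ 1.26650093e-03, -4.50894352e-04, -1.04831660e-03,  8.08411131e-04,
        7.24745059e-05, -4.28653116e-04]), 'tau': array([-7.72729290e-04, -4.42353094e+01, -1.78023881e+01, -3.67002694e-04,
        8.27516225e-03, -4.46345041e-06]), 'tcp_pos': array([ 0.25344925, -0.57051673,  0.23033882]), 'tool_rot': array([-0.69170838, -0.14740697,  0.69175655, -0.14588889]), 'force': array([-0.04225172,  0.6721815 ,  0.55596567]), 'ft_torque': array([0.06655375, 0.02334903, 0.01383777]), 'finger_gap': 0.9987405704046293}
scene [[397.5174849    0.         285.52099078]
 [  0.         397.5174849  205.58408452]
 [  0.           0.           1.        ]] [[ 0.36407588  0.93134771  0.00633955]
 [ 0.72967799 -0.28099727 -0.62338637]
 [-0.57880807  0.23158577 -0.78188826]] [-0.17984827 -0.33188896  1.40210519]
top [[460.28018793   0.         274.34280715]
 [  0.         460.28018793 214.52061211]
 [  0.           0.           1.        ]] [[-0.03065428 -0.99940749  0.01565217]
 [-0.99608901  0.02924673 -0.08337449]
 [ 0.08286732 -0.01814674 -0.99639535]] [-0.01085624  0.57415574  1.46014623]
wrist [[311.30588811   0.         277.58091265]
 [  0.         311.30588811 205.60320717]
 [  0.           0.           1.        ]] [[ 0.40615112 -0.91380237 -0.0025492 ]
 [-0.86891391 -0.38706048  0.3085009 ]
 [-0.28289555 -0.12308295 -0.95122064]] [-0.6244399  -0.04021613  0.38105399]
```

View pics/scene0.png

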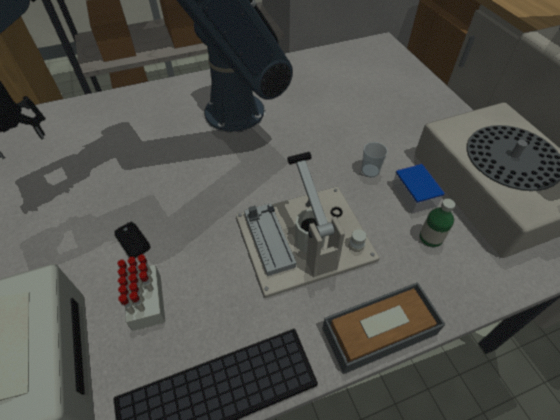

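View pics/top0.png

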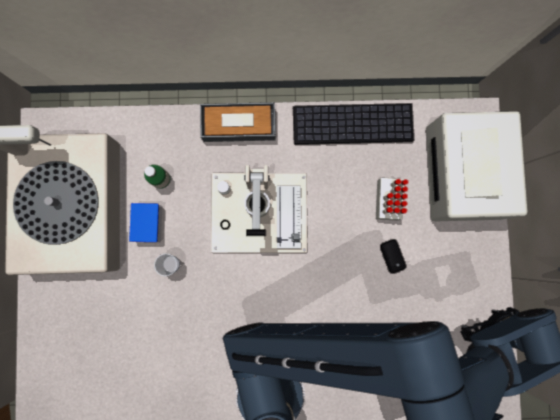

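View pics/wrist0.png

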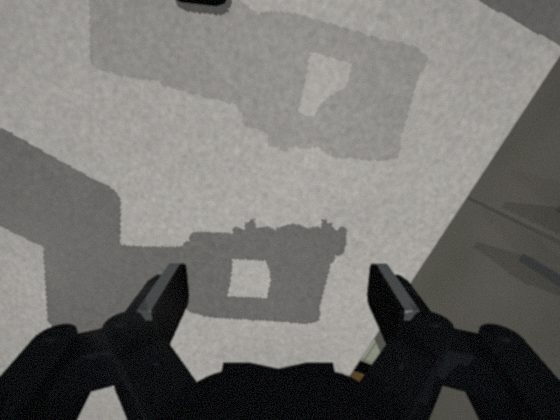

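The scene view shows the press at about (307,238), with the paddle at (299,158). In the top view the paddle is at (256,232) and the rider and pointer are near (287,240). I'll enlarge both.

```bash
python3 - <<'E'
import cv2
a=cv2.imread("pics/scene0.png")[140:300,225:385];b=cv2.imread("pics/top0.png")[160:260,205:315]
cv2.imwrite("pics/sc_z.png",cv2.resize(a,None,fx=3.7,fy=3.7,interpolation=2))
cv2.imwrite("pics/top_z.png",cv2.resize(b,None,fx=6,fy=6,interpolation=2))
E
```

```text
(no output)
```

View pics/sc_z.png

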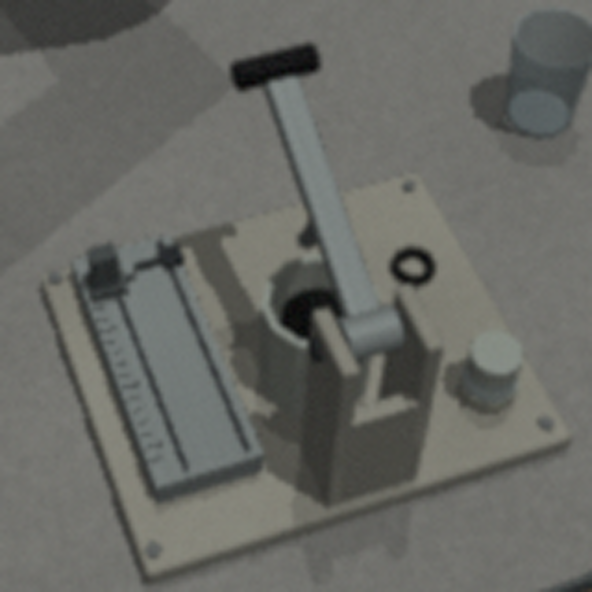

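View pics/top_z.png

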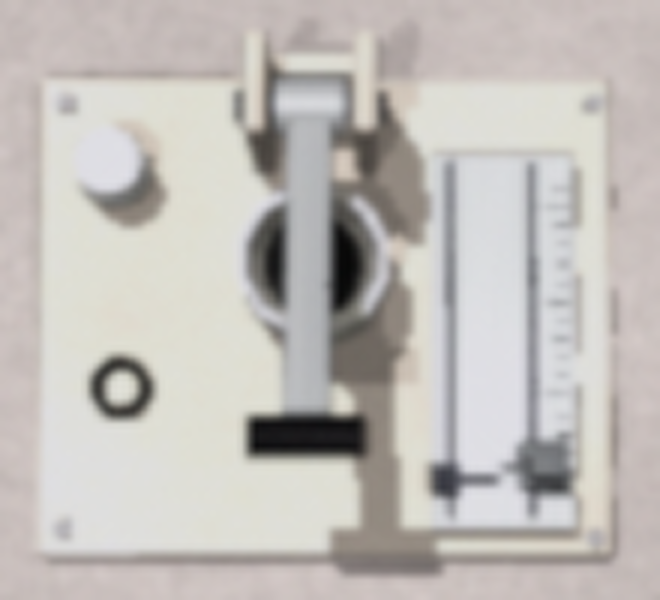

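Enlarged top view: plate corners at about (42,80), (605,82), (618,553) and (38,553), paddle from (247,436) to (367,436). Scene enlargement: paddle ends at (237,75) and (315,60), plate corners at (42,285), (412,177), (570,437) and (148,577). Next I'll triangulate these.

```bash
cat > h.py <<'E'
import numpy as np,cv2
from station import manip
def ray(d,p):
    r=d["R"].T@np.linalg.inv(d["camera_matrix"])@np.array([p[0],p[1],1.]);return -d["R"].T@d["t"],r/np.linalg.norm(r)
def plane(d,p,z):
    c,r=ray(d,p);return c+r*(z-c[2])/r[2]
def tri(obs):
    A=0;b=0;L=[]
    for d,p in obs:
        c,r=ray(d,p);M=np.eye(3)-np.outer(r,r);A=A+M;b=b+M@c;L.append((c,r))
    X=np.linalg.solve(A,b);return X,[np.linalg.norm(np.cross(X-c,r)) for c,r in L]
def proj(d,X):
    x=d["camera_matrix"]@(d["R"]@X+d["t"]);return x[:2]/x[2]
E
python3 - <<'E'
from h import *
np.set_printoptions(precision=4,suppress=True)
T=manip.snapshot("top");S=manip.snapshot("scene")
tz=lambda x,y:((x+.5)/6-.5+205,(y+.5)/6-.5+160)
sz=lambda x,y:((x+.5)/3.7-.5+225,(y+.5)/3.7-.5+140)
ct=[(42,80),(605,82),(618,553),(38,553)];cs=[(570,437),(148,577),(42,285),(412,177)]
for a,b in zip(ct,cs):print(plane(T,tz(*a),.02),plane(S,sz(*b),.02),tri([(T,tz(*a)),(S,sz(*b))]))
for a,b,n in [((250,436),(237,75),'padR'),((364,436),(315,60),'padL'),((307,436),(276,68),'padC'),((310,95),(372,330),'hinge'),((545,447),(103,250),'ridertop'),((497,478),(135,268),'ptrtip'),((121,387),(412,266),'ring')]:
    print(n,tri([(T,tz(*a)),(S,sz(*b))]))
E
```

```text
[0.7156 0.1717 0.02  ] [0.7176 0.1665 0.02  ] (array([0.7157, 0.1708, 0.0144]), [np.float64(0.001695828986027311), np.float64(0.0016958289860271236)])
[ 0.7059 -0.1336  0.02  ] [ 0.7112 -0.1382  0.02  ] (array([ 0.7072, -0.1357,  0.0104]), [np.float64(0.0013429130236742662), np.float64(0.0013429130236742312)])
[ 0.4507 -0.1313  0.02  ] [ 0.4622 -0.1333  0.02  ] (array([ 0.4509, -0.1319,  0.0054]), [np.float64(0.000675519999922079), np.float64(0.0006755199999221197)])
[0.4602 0.1787 0.02  ] [0.4648 0.1689 0.02  ] (array([0.4588, 0.1768, 0.0105]), [np.float64(0.003417293257580275), np.float64(0.003417293257580237)])
padR (array([0.5017, 0.0311, 0.2182]), [np.float64(0.025624205563702124), np.float64(0.02562420556370214)])
padL (array([0.5174, 0.0237, 0.2475]), [np.float64(0.0236628592086032), np.float64(0.02366285920860321)])
padC (array([0.5086, 0.028 , 0.2297]), [np.float64(0.0006166895180718839), np.float64(0.0006166895180718505)])
hinge (array([0.6777, 0.023 , 0.1675]), [np.float64(0.0011342430428294096), np.float64(0.0011342430428293207)])
ridertop (array([ 0.5049, -0.0923,  0.0936]), [np.float64(0.002953127011356108), np.float64(0.002953127011356134)])
ptrtip (array([ 0.4916, -0.068 ,  0.0458]), [np.float64(0.0014796643867418984), np.float64(0.0014796643867419404)])
ring (array([0.5468, 0.1308, 0.0223]), [np.float64(0.0017140387758571472), np.float64(0.0017140387758572486)])
```

```bash
cat >> h.py <<'E'
from scipy.spatial.transform import Rotation as Ro
np.set_printoptions(precision=4,suppress=True)
YAW=-.022; C=np.array([.585,.0205,0]); PR=Ro.from_euler('z',YAW)
def press(x,y,z): return C+PR.apply([x,y,z])
def inpress(X): return PR.inv().apply(np.asarray(X)-C)
def plan(target,pos=None):
    s=manip.sense();M=Ro.from_quat(s["tool_rot"]).as_matrix()
    p=s["tcp_pos"] if pos is None else pos
    print("tcp",s["tcp_pos"],"F",s["force"],"t",s["t"],"gap",s["finger_gap"]);print("axes x",M[:,0],"y",M[:,1],"z",M[:,2])
    px=PR.apply([1,0,0]); 
    for sg in(1,-1): print("twist",np.arctan2(sg*px@M[:,2],sg*px@M[:,1]))
    print("shift cm",100*M.T@(np.asarray(target)-p))
E
python3 - <<'E'
from h import *
th=0
print(press(.09-.18*np.cos(.45),0,.16+.18*np.sin(.45)),inpress([.5049,-.0923,.0936]),inpress([.4916,-.068,.0458]),inpress([.5086,.028,.2297]))
plan(press(.09-.18*np.cos(.45),0,.32))
E
```

```text
[0.5129 0.0221 0.2383] [-0.0776 -0.1145  0.0936] [-0.0914 -0.0905  0.0458] [-0.0765  0.0058  0.2297]
tcp [ 0.2535 -0.5709  0.2308] F [ 0.0506  0.2697 -0.0444] t 0.25 gap 0.9988764913078526
axes x [-0.0003  0.001  -1.    ] y [ 0.4058 -0.914  -0.001 ] z [-0.914  -0.4058 -0.0002]
twist -1.1309774062235523
twist 2.010615247366241
shift cm [ -8.866  -43.6809 -47.7701]
```

```bash
python3 -m jog '{"linear":[[-4,0,0],[-8,0,0],[-8.9,-2,-2],[-8.9,-5,-5],[-8.9,-7.5,-8],[-8.9,-10,-11],[-8.9,-13,-14],[-8.9,-16,-17],[-8.9,-19,-20],[-8.9,-21.5,-23.5],[-8.9,-24,-26.5],[-8.9,-27,-29.5],[-8.9,-30,-32.5],[-8.9,-33,-35.5],[-8.9,-35.5,-38.5],[-8.9,-38,-41.5],[-8.9,-41,-44.5],[-8.9,-43,-47],[-8.9,-43.7,-47.8],[-8.9,-43.7,-47.8]],"twist":[0,0,-0.08,-0.16,-0.24,-0.32,-0.4,-0.48,-0.56,-0.64,-0.72,-0.8,-0.88,-0.95,-1.02,-1.08,-1.13,-1.13,-1.13,-1.13],"claw":[1,1,-1,-1,-1,-1,-1,-1,-1,-1,-1,-1,-1,-1,-1,-1,-1,-1,-1,-1]}' 40
python3 - <<'E'
from h import *
d=manip.snapshot("wrist");cv2.imwrite("pics/w1.png",d["pixels"][:,:,::-1])
import pickle;pickle.dump(d,open("w1.pkl","wb"))
plan(press(.09-.18*np.cos(.45),0,.26))
print(proj(d,press(.09-.18*np.cos(.45),0,.238)),proj(d,press(.09,0,.16)))
E
```

```text
t: 1.92
tcp_pos: [0.5138, 0.0244, 0.3202]
tool_rot: [0.505, 0.495, -0.505, 0.495]
force: [-0.1, -0.2, 0.7]
finger_gap: -0.001
tcp [0.5131 0.0227 0.32  ] F [-0.2327 -0.8595 -0.6065] t 1.9667 gap -0.0004584425113475151
axes x [-0.0008 -0.0007 -1.    ] y [ 0.9998 -0.0203 -0.0008] z [-0.0203 -0.9998  0.0007]
twist 0.0016510240741148471
twist -3.1399416295156786
shift cm [ 6.0049 -0.0069  0.0593]
[275.7806 215.5709] [437.2854 189.9382]
```

View pics/w1.png

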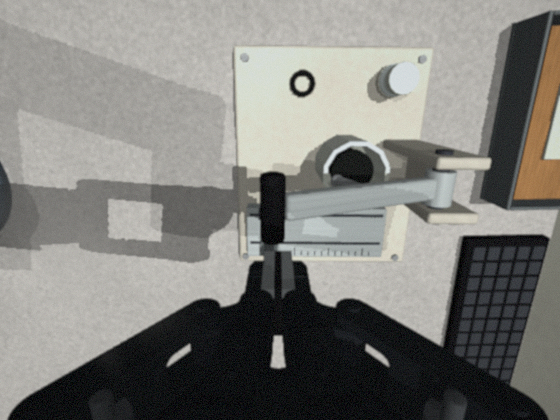

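The wrist picture shows the paddle at (272,208), predicted at (276,216), and the hinge at (440,188), predicted at (437,190). The press model holds to a few mm. I'll refine it with three views.

```bash
python3 - <<'E'
from h import *
import pickle
w=pickle.load(open("w1.pkl","rb"));T=manip.snapshot("top");S=manip.snapshot("scene")
cv2.imwrite("pics/top1.png",T["pixels"][:,:,::-1])
g=w["pixels"].max(2); m=((g<45)*255).astype(np.uint8); m[245:]=0;m[:165]=0;m[:,:255]=0;m[:,292:]=0
n,l,st,ce=cv2.connectedComponentsWithStats(m);i=1+np.argmax(st[1:,4]);print(st[i],ce[i])
tz=lambda x,y:((x+.5)/6-.5+205,(y+.5)/6-.5+160)
sz=lambda x,y:((x+.5)/3.7-.5+225,(y+.5)/3.7-.5+140)
pc=tuple(ce[i])
X=tri([(w,pc),(T,tz(307,436)),(S,sz(276,68))]);print("paddle",X,inpress(X[0]))
X=tri([(w,(440,188)),(T,tz(310,95)),(S,sz(372,330))]);print("hinge",X,inpress(X[0]))
X=tri([(w,(302,83)),(T,tz(121,387)),(S,sz(412,266))]);print("ring",X)
for c in[(235,48),(432,49),(404,262),(240,261)]: print(plane(w,c,.02),inpress(plane(w,c,.02)))
E
```

```text
[ 257  173   28   72 1666] [272.1002 207.7101]
paddle (array([0.5095, 0.0273, 0.2313]), [np.float64(0.001124491156212885), np.float64(0.0014844111105365725), np.float64(0.0004937184864262786)]) [-0.0757  0.0051  0.2313]
hinge (array([0.6765, 0.0228, 0.1653]), [np.float64(0.0019791653970155794), np.float64(0.0023699898598895713), np.float64(0.0004913126367479195)]) [0.0914 0.0043 0.1653]
ring (array([0.5475, 0.1302, 0.0236]), [np.float64(0.000938096311860131), np.float64(0.0020152666891821536), np.float64(0.0016546041275755496)])
[0.4623 0.1734 0.02  ] [-0.1261  0.1502  0.02  ]
[0.7155 0.1676 0.02  ] [0.1273 0.15   0.02  ]
[ 0.7121 -0.1382  0.02  ] [ 0.1306 -0.1559  0.02  ]
[ 0.4518 -0.1317  0.02  ] [-0.1299 -0.1551  0.02  ]
```

```bash
python3 -m jog '{"linear":[[2,0,-0.1],[4,0,-0.2],[6,-0.1,-0.3],[6.3,-0.2,-0.3],[6.3,-0.2,-0.3],[6.3,-0.2,-0.3]],"twist":[0,0,0,0,0,0],"claw":[-1,-1,-1,-1,-1,-1]}'
python3 -m jog '{"linear":[[0.3,-0.1,0],[0.6,-0.25,0],[0.9,-0.4,0],[0.9,-0.4,0],[0.9,-0.4,0]],"twist":[0,0,0,0,0],"claw":[-1,-1,-1,-1,-1]}'
python3 -m jog '{"linear":[[0.3,-0.1,0],[0.6,-0.25,0],[0.9,-0.35,0],[0.9,-0.35,0],[0.9,-0.35,0]],"twist":[0,0,0,0,0],"claw":[-1,-1,-1,-1,-1]}'
```

```text
t: 2.57
tcp_pos: [0.5115, 0.024, 0.258]
tool_rot: [0.506, 0.493, -0.506, 0.494]
force: [0.9, -0.6, 0.5]
finger_gap: 0.0
t: 2.98
tcp_pos: [0.5071, 0.0254, 0.2484]
tool_rot: [-0.506, -0.494, 0.506, -0.494]
force: [-0.4, -0.4, 0.1]
finger_gap: -0.003
t: 3.4
tcp_pos: [0.5035, 0.0254, 0.239]
tool_rot: [-0.506, -0.494, 0.506, -0.494]
force: [1.5, 0.5, -0.3]
finger_gap: 0.002
```

```bash
python3 - <<'E'
from h import *
d=manip.snapshot("wrist");S=manip.snapshot("scene")
print([manip.sense()["force"] for _ in range(2)])
a=cv2.resize(d["pixels"][120:360,180:400],None,fx=2,fy=2);b=cv2.resize(S["pixels"][120:280,230:370],(420,480),interpolation=2)
cv2.imwrite("pics/c2.png",np.hstack([a[:480],b[:480,:350]])[:,:,::-1])
E
```

```text
[array([ 0.3381,  0.429 , -0.0007]), array([ 0.3381,  0.429 , -0.0007])]
```

View pics/c2.png

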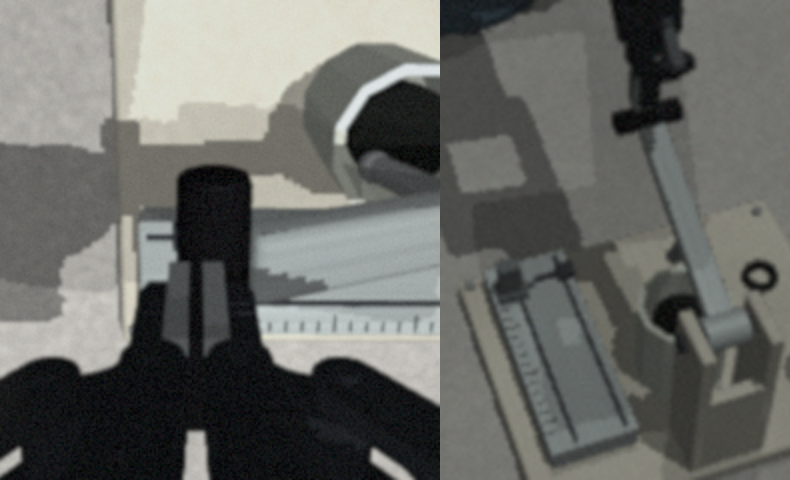

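The fingertips are just above the paddle, a few mm to its front. I'll shift back 4 mm and go on down.

```bash
python3 -m jog '{"linear":[[0,0.2,0],[0,0.4,0],[0.3,0.4,0],[0.6,0.3,0],[0.9,0.2,0],[0.9,0.2,0],[0.9,0.2,0]],"twist":[0,0,0,0,0,0,0],"claw":[-1,-1,-1,-1,-1,-1,-1]}'
python3 -m jog '{"linear":[[0.3,-0.1,0],[0.6,-0.2,0],[0.9,-0.3,0],[1.1,-0.35,0],[1.1,-0.35,0]],"twist":[0,0,0,0,0],"claw":[-1,-1,-1,-1,-1]}'
python3 - <<'E'
from h import *
d=manip.snapshot("wrist");S=manip.snapshot("scene")
a=cv2.resize(d["pixels"][120:360,180:400],None,fx=2,fy=2);b=cv2.resize(S["pixels"][120:280,230:370],(420,480),interpolation=2)
cv2.imwrite("pics/c3.png",np.hstack([a[:480],b[:480,:350]])[:,:,::-1])
E
```

```text
t: 4.08
tcp_pos: [0.5056, 0.0254, 0.2299]
tool_rot: [-0.506, -0.494, 0.506, -0.494]
force: [-0.2, 0.3, -0.0]
finger_gap: 0.0
t: 4.5
tcp_pos: [0.5019, 0.0255, 0.2187]
tool_rot: [-0.506, -0.494, 0.506, -0.494]
force: [0.0, 0.9, -1.2]
finger_gap: 0.001
```

View pics/c3.png

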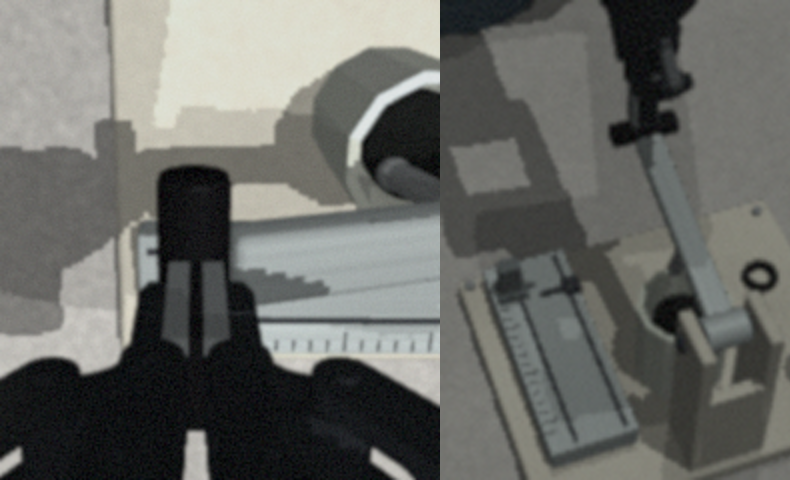

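The lever is now moving: the pointer has advanced and the tip sits on the paddle. By the arc the lever is at about 0.18 rad. Single force readings scatter by about 1 N, so I'll average several.

```bash
cat > f.py <<'E'
from h import *
F=[];P=[]
for _ in range(4):
    manip.snapshot("top");s=manip.sense();F.append(s["force"]);P.append(s["tcp_pos"])
F=np.array(F);z=np.mean(P,0)[2]-.01
print("F",F.mean(0),"sd z",F[:,2].std(),"tcp",np.mean(P,0),"theta~",.45-np.arcsin((z-.16)/.18))
E
python3 f.py
python3 -m jog '{"linear":[[0.4,-0.1,0],[0.8,-0.2,0],[1.2,-0.3,0],[1.6,-0.4,0],[2.0,-0.45,0],[2.3,-0.5,0],[2.5,-0.5,0],[2.5,-0.5,0]],"twist":[0,0,0,0,0,0,0,0],"claw":[-1,-1,-1,-1,-1,-1,-1,-1]}'
python3 f.py
```

```text
F [-0.1742  0.3988  0.1792] sd z 0.6149185133294949 tcp [0.5022 0.0254 0.2192] theta~ 0.17332120700098502
t: 5.47
tcp_pos: [0.4967, 0.0256, 0.1935]
tool_rot: [-0.505, -0.495, 0.506, -0.494]
force: [-0.0, 0.3, 0.1]
finger_gap: -0.001
F [-0.3127  0.1879  0.6423] sd z 0.488139081581519 tcp [0.4974 0.0256 0.1941] theta~ 0.31574388943067944
```

```bash
cat > g.py <<'E'
from h import *
F=[]
for _ in range(3):
    manip.snapshot("top");s=manip.sense();F.append(s["force"][2])
z=s["tcp_pos"][2]-.01
print("Fz",np.round(F,1),"tcp",s["tcp_pos"],"th~",round(.45-np.arcsin((z-.16)/.18),3),"t",round(s["t"],2))
import sys;sys.exit(1 if np.mean(F)>3.2 else 0)
E
python3 -m jog '{"linear":[[0.1,0,0],[0.2,0,0],[0.3,0,0],[0.3,0,0]],"twist":[0,0,0,0],"claw":[-1,-1,-1,-1]}' | grep force; python3 g.py && python3 -m jog '{"linear":[[0.1,0,0],[0.2,-0.02,0],[0.3,-0.04,0],[0.3,-0.04,0]],"twist":[0,0,0,0],"claw":[-1,-1,-1,-1]}' | grep force; python3 g.py && python3 -m jog '{"linear":[[0.1,0,0],[0.2,-0.02,0],[0.3,-0.03,0],[0.3,-0.03,0]],"twist":[0,0,0,0],"claw":[-1,-1,-1,-1]}' | grep force; python3 g.py && python3 -m jog '{"linear":[[0.1,0,0],[0.2,0,0],[0.3,-0.02,0],[0.3,-0.02,0]],"twist":[0,0,0,0],"claw":[-1,-1,-1,-1]}' | grep force; python3 g.py
```

```text
force: [-0.3, -0.1, 1.0]
Fz [0.3 0.9 1.3] tcp [0.4973 0.0256 0.1913] th~ 0.331 t 6.15
force: [-0.2, -0.1, 0.4]
Fz [ 0.9 -0.2 -0.3] tcp [0.4968 0.0255 0.1881] th~ 0.349 t 6.63
force: [0.0, 0.1, 0.4]
Fz [0.4 0.7 0.3] tcp [0.4967 0.0255 0.1852] th~ 0.366 t 7.12
force: [-0.5, -0.2, 1.4]
Fz [0.8 0.6 0.4] tcp [0.4964 0.0255 0.1822] th~ 0.382 t 7.6
```

```bash
python3 -m jog '{"linear":[[0.1,0,0],[0.2,0,0],[0.3,0,0],[0.3,0,0]],"twist":[0,0,0,0],"claw":[-1,-1,-1,-1]}' | grep force; python3 g.py && python3 -m jog '{"linear":[[0.1,0,0],[0.2,0,0],[0.3,0,0],[0.3,0,0]],"twist":[0,0,0,0],"claw":[-1,-1,-1,-1]}' | grep force; python3 g.py && python3 -m jog '{"linear":[[0.1,0,0],[0.2,0,0],[0.3,0,0],[0.3,0,0]],"twist":[0,0,0,0],"claw":[-1,-1,-1,-1]}' | grep force; python3 g.py && python3 -m jog '{"linear":[[0.1,0,0],[0.2,0,0],[0.3,0,0],[0.3,0,0]],"twist":[0,0,0,0],"claw":[-1,-1,-1,-1]}' | grep force; python3 g.py && python3 -m jog '{"linear":[[0.1,0,0],[0.2,0,0],[0.3,0,0],[0.3,0,0]],"twist":[0,0,0,0],"claw":[-1,-1,-1,-1]}' | grep force; python3 g.py && python3 -m jog '{"linear":[[0.1,0,0],[0.2,0,0],[0.3,0,0],[0.3,0,0]],"twist":[0,0,0,0],"claw":[-1,-1,-1,-1]}' | grep force; python3 g.py
```

```text
force: [-0.5, -0.2, 0.9]
Fz [-0.4 -0.6  0.6] tcp [0.4965 0.0255 0.1792] th~ 0.399 t 8.08
force: [0.0, -0.1, 0.3]
Fz [-0.2  0.5 -0.5] tcp [0.4964 0.0255 0.1762] th~ 0.416 t 8.57
force: [0.1, 0.4, 0.7]
Fz [ 0.1  0.1 -0.4] tcp [0.4965 0.0255 0.1732] th~ 0.432 t 9.05
force: [0.4, 0.6, 0.8]
Fz [-0.   0.2  0.2] tcp [0.4964 0.0255 0.1702] th~ 0.449 t 9.53
force: [0.3, -0.8, 1.0]
Fz [ 0.  -0.7  0.2] tcp [0.4963 0.0255 0.1672] th~ 0.466 t 10.02
force: [-0.6, 0.3, 0.7]
Fz [ 0.2  0.1 -0.2] tcp [0.4965 0.0255 0.1642] th~ 0.482 t 10.5
```

```bash
python3 - <<'E'
from h import *
d=manip.snapshot("wrist");S=manip.snapshot("scene")
a=cv2.resize(d["pixels"][120:360,180:400],None,fx=2,fy=2);b=cv2.resize(S["pixels"][120:280,230:370],(420,480),interpolation=2)
cv2.imwrite("pics/c4.png",np.hstack([a[:480],b[:480,:350]])[:,:,::-1])
E
```

```text
(no output)
```

View pics/c4.png

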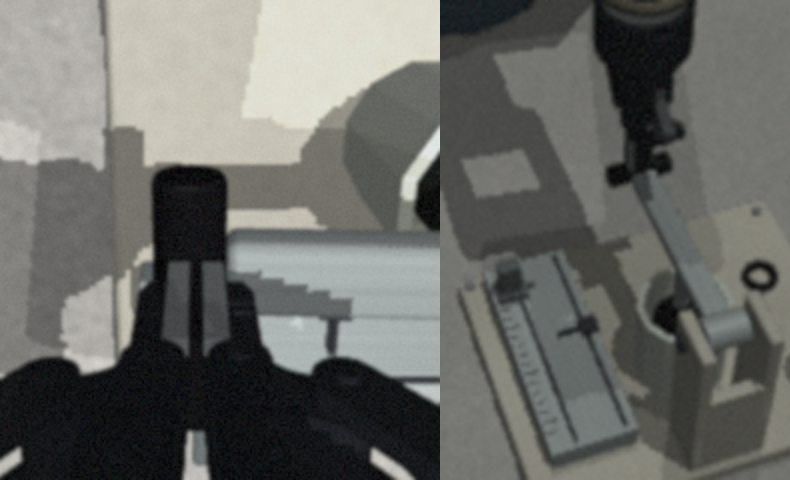

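The lever follows the tip: the pointer has moved to mid-gauge, at (590,325) in the right half. Continuing.

```bash
python3 -m jog '{"linear":[[0.1,0,0],[0.2,0,0],[0.3,0,0],[0.3,0,0]],"twist":[0,0,0,0],"claw":[-1,-1,-1,-1]}' | grep force; python3 g.py && python3 -m jog '{"linear":[[0.1,0,0],[0.2,0,0],[0.3,0,0],[0.3,0,0]],"twist":[0,0,0,0],"claw":[-1,-1,-1,-1]}' | grep force; python3 g.py && python3 -m jog '{"linear":[[0.1,0,0],[0.2,0,0],[0.3,0.02,0],[0.3,0.02,0]],"twist":[0,0,0,0],"claw":[-1,-1,-1,-1]}' | grep force; python3 g.py && python3 -m jog '{"linear":[[0.1,0,0],[0.2,0,0],[0.3,0.02,0],[0.3,0.02,0]],"twist":[0,0,0,0],"claw":[-1,-1,-1,-1]}' | grep force; python3 g.py && python3 -m jog '{"linear":[[0.1,0,0],[0.2,0,0],[0.3,0.02,0],[0.3,0.02,0]],"twist":[0,0,0,0],"claw":[-1,-1,-1,-1]}' | grep force; python3 g.py && python3 -m jog '{"linear":[[0.1,0,0],[0.2,0,0],[0.3,0.04,0],[0.3,0.04,0]],"twist":[0,0,0,0],"claw":[-1,-1,-1,-1]}' | grep force; python3 g.py
```

```text
force: [-0.6, -0.0, 1.0]
Fz [ 0.3  0.6 -0.6] tcp [0.4965 0.0255 0.1612] th~ 0.499 t 11.08
force: [-0.6, 0.1, 0.6]
Fz [ 0.3 -0.  -0.2] tcp [0.4964 0.0256 0.1582] th~ 0.516 t 11.57
force: [-0.8, -0.5, 1.3]
Fz [ 0.8  1.3 -0.9] tcp [0.4964 0.0255 0.1551] th~ 0.533 t 12.05
force: [-0.7, 0.2, 1.6]
Fz [1.  0.6 0.2] tcp [0.4967 0.0256 0.1522] th~ 0.549 t 12.53
force: [-1.0, -0.1, 4.1]
Fz [4.8 4.5 5.3] tcp [0.497  0.0256 0.1495] th~ 0.564 t 13.02
Fz [5.5 5.6 5.2] tcp [0.4969 0.0256 0.1495] th~ 0.564 t 13.17
```

The resistance firms up at a lever angle of about 0.56 rad. I'll use fine steps from here.

```bash
python3 -m jog '{"linear":[[0.05,0,0],[0.1,0,0],[0.1,0,0],[0.1,0,0]],"twist":[0,0,0,0],"claw":[-1,-1,-1,-1]}' | grep force; python3 g.py
```

```text
force: [-1.7, -0.1, 5.9]
Fz [6.  6.  6.5] tcp [0.497  0.0255 0.1486] th~ 0.569 t 13.65
```

```bash
python3 -m jog '{"linear":[[0.05,0,0],[0.1,0,0],[0.1,0,0],[0.1,0,0]],"twist":[0,0,0,0],"claw":[-1,-1,-1,-1]}' | grep force; python3 g.py
```

```text
force: [-1.4, -0.4, 8.4]
Fz [8.2 8.7 8.4] tcp [0.497  0.0255 0.1479] th~ 0.573 t 14.13
```

```bash
python3 -m jog '{"linear":[[0.05,0,0],[0.08,0,0],[0.08,0,0],[0.08,0,0],[0.08,0,0]],"twist":[0,0,0,0,0],"claw":[-1,-1,-1,-1,-1]}' | grep force; python3 g.py
```

```text
force: [-2.2, 0.6, 8.5]
Fz [8.8 8.5 8.4] tcp [0.4971 0.0255 0.1472] th~ 0.577 t 14.7
```

```bash
python3 -m jog '{"linear":[[0.05,0,0],[0.08,0,0],[0.08,0,0],[0.08,0,0],[0.08,0,0]],"twist":[0,0,0,0,0],"claw":[-1,-1,-1,-1,-1]}' | grep force; python3 g.py
```

```text
force: [-1.5, 0.2, 10.6]
Fz [10.8 10.3 10.6] tcp [0.4971 0.0256 0.1466] th~ 0.58 t 15.27
```

The paddle held 10.6 N for over 0.4 s, which is about 25 N on the seal. Next I'll lift off slowly and go to view the rider.

```bash
python3 -m jog '{"linear":[[-0.1,0,0],[-0.3,0,0],[-0.6,0,0],[-2,0,0],[-5,0,0],[-8,0,0],[-8,0,3],[-8,0.2,7],[-8,0.4,11],[-8,0.6,14],[-8,0.8,16],[-8,0.8,16],[-8,0.8,16]],"twist":[0,0,0,0,0,0,0,0,0,0,0,0,0],"claw":[-1,-1,-1,-1,-1,-1,-1,-1,0,0,0,0,0]}'
python3 - <<'E'
from h import *
import pickle
d=manip.snapshot("wrist");T=manip.snapshot("top");S=manip.snapshot("scene");pickle.dump([d,T,S],open("w5.pkl","wb"))
cv2.imwrite("pics/w5.png",d["pixels"][:,:,::-1])
cv2.imwrite("pics/t5.png",np.hstack([cv2.resize(T["pixels"][160:260,265:325],(360,600),interpolation=2),cv2.resize(S["pixels"][180:300,230:310],(400,600),interpolation=2)])[:,:,::-1])
E
```

```text
t: 16.35
tcp_pos: [0.5011, -0.1354, 0.2253]
tool_rot: [0.506, 0.494, -0.506, 0.493]
force: [0.1, 1.2, -0.7]
finger_gap: 0.5
```

View pics/w5.png

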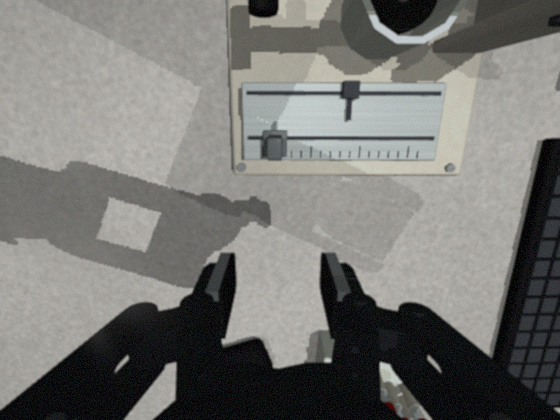

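View pics/t5.png

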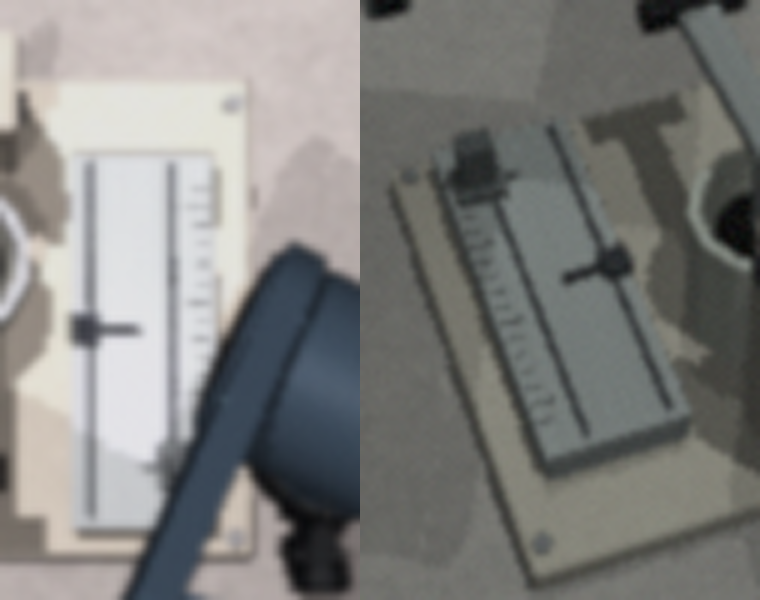

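Wrist view: pointer finger tip at (349,119), rider grip top around (275,145) and rider mark tip at (275,123). Measuring these.

```bash
python3 - <<'E'
from h import *
import pickle
d,T,S=pickle.load(open("w5.pkl","rb"))
cv2.imwrite("pics/z5.png",cv2.resize(d["pixels"][75:175,235:375],None,fx=5.6,fy=5.6,interpolation=2)[:,:,::-1])
for z in(.045,.05): print(z,inpress(plane(d,(349,118),z)),inpress(plane(d,(275,123),z)))
for p in[(242,84),(445,84),(435,160),(242,160)]:print("bed",inpress(plane(d,p,.045)))
print(tri([(d,(275,147)),(S,(253,207.5))]), plane(d,(275,147),.086))
E
```

```text
0.045 [-0.0084 -0.0918  0.045 ] [-0.0824 -0.0964  0.045 ]
0.05 [-0.0095 -0.0916  0.05  ] [-0.0824 -0.0961  0.05  ]
bed [-0.1142 -0.0597  0.045 ]
bed [ 0.0824 -0.0604  0.045 ]
bed [ 0.0839 -0.1342  0.045 ]
bed [-0.117  -0.1336  0.045 ]
(array([ 0.5003, -0.0928,  0.0871]), [np.float64(0.00015189011524815844), np.float64(0.00015189011524820425)]) [ 0.5003 -0.0927  0.086 ]
```

View pics/z5.png

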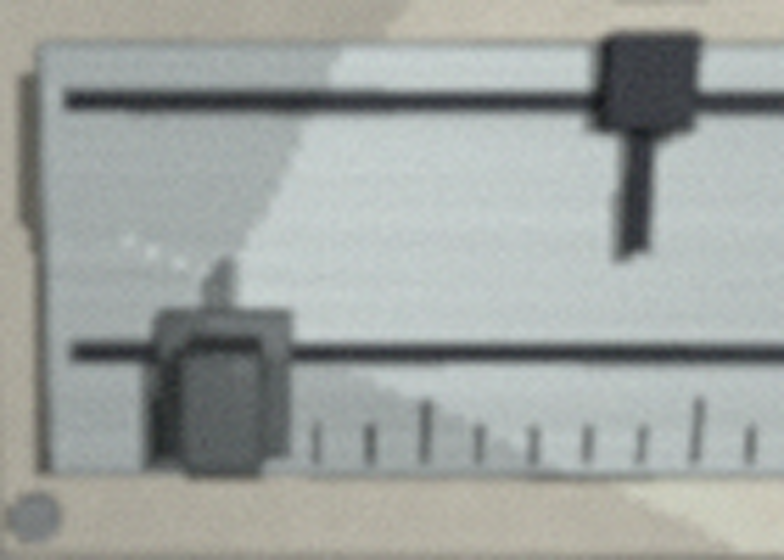

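The rider grip top triangulates to z 0.087 m, against 0.086 m in the text. The pointer is at press x −9 mm, which matches 0.575 rad. I'll move above the rider, then down.

```bash
python3 -m jog '{"linear":[[0,0,-2],[0,-0.2,-4.2],[3,-0.2,-4.2],[6,-0.2,-4.2],[9,-0.2,-4.2],[11,-0.2,-4.2],[11,-0.2,-4.2],[11,-0.2,-4.2]],"twist":[0,0,0,0,0,0,0,0],"claw":[0,0,0,0,0,0,0,0]}'
python3 - <<'E'
from h import *
d=manip.snapshot("wrist");cv2.imwrite("pics/w6.png",d["pixels"][:,:,::-1])
plan([.500,-.093,.062])
E
```

```text
t: 17.17
tcp_pos: [0.4995, -0.0911, 0.1151]
tool_rot: [-0.505, -0.496, 0.506, -0.494]
force: [-0.7, -0.4, -0.3]
finger_gap: 0.496
tcp [ 0.5006 -0.0918  0.1162] F [ 0.416  -0.0531  0.6046] t 17.2167 gap 0.500890944337351
axes x [ 0.0002  0.     -1.    ] y [ 0.9998 -0.0215  0.0002] z [-0.0215 -0.9998 -0.    ]
twist 0.0004646192484998695
twist -3.1411280343412935
shift cm [ 5.42   -0.0555  0.1249]
```

View pics/w6.png

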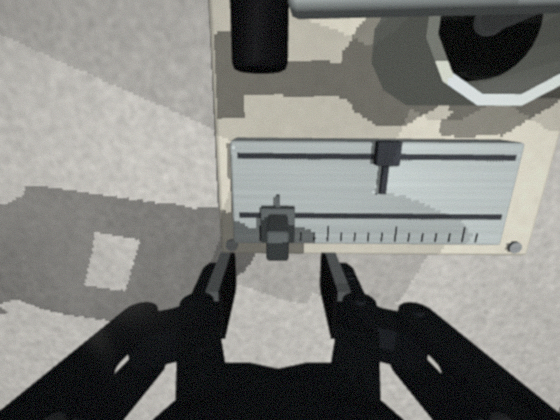

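The rider at (277,240) is centred between the fingers. Descending and pinching it gently.

```bash
python3 -m jog '{"linear":[[2.5,0,0.1],[4.5,0,0.1],[5.3,0,0.1],[5.3,0,0.1],[5.3,0,0.1]],"twist":[0,0,0,0,0],"claw":[0,0,0,0,0]}' 20
python3 -m jog '{"linear":[[0,0,0],[0,0,0],[0,0,0],[0,0,0],[0,0,0],[0,0,0]],"twist":[0,0,0,0,0,0],"claw":[-0.3,-0.5,-0.7,-1,-1,-1]}' 20
python3 - <<'E'
from h import *
d=manip.snapshot("wrist");cv2.imwrite("pics/w7.png",d["pixels"][:,:,::-1])
s=manip.sense();print(s["tcp_pos"],s["finger_gap"]*85,s["force"])
for p in [(385,200)]:print(inpress(plane(d,p,.05)))
E
```

```text
t: 17.63
tcp_pos: [0.5009, -0.0937, 0.0637]
tool_rot: [0.506, 0.494, -0.505, 0.495]
force: [-0.2, 0.3, 0.2]
finger_gap: 0.501
t: 18.13
tcp_pos: [0.5007, -0.0938, 0.0639]
tool_rot: [0.506, 0.494, -0.506, 0.495]
force: [-1.8, -0.3, 7.4]
finger_gap: 0.16
[ 0.5007 -0.0938  0.0639] 13.493109224599966 [-1.6589  0.436   6.6462]
[-0.0246 -0.0853  0.05  ]
```

View pics/w7.png

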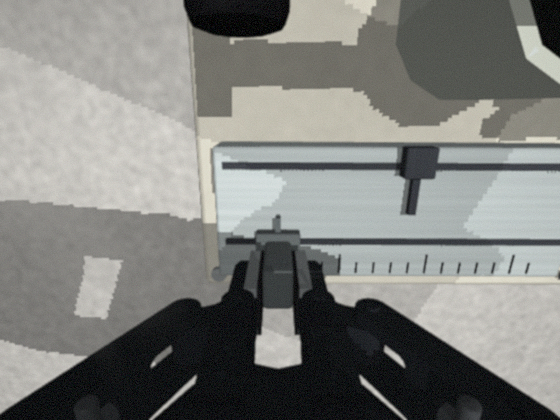

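Gripped with a 13.5 mm gap. The rider tip is at (278,217) and the pointer tip at (408,213). I'll compute the distance.

```bash
python3 - <<'E'
from h import *
d=manip.snapshot("wrist")
for z in(.045,.05,.054):
    a=inpress(plane(d,(409,212),z));b=inpress(plane(d,(277.5,217),z));print(z,a,b,a-b)
E
```

```text
0.045 [-0.0089 -0.0937  0.045 ] [-0.0812 -0.0965  0.045 ] [0.0723 0.0028 0.    ]
0.05 [-0.0111 -0.092   0.05  ] [-0.0812 -0.0947  0.05  ] [0.0701 0.0028 0.    ]
0.054 [-0.0129 -0.0906  0.054 ] [-0.0812 -0.0933  0.054 ] [0.0683 0.0027 0.    ]
```

```bash
python3 -m jog '{"linear":[[0,0.3,0],[0,1,0],[0,2,0],[0,3,0],[0,4,0],[0,5,0],[0,6,0],[0,6.5,0],[0,6.5,0],[0,6.5,0]],"twist":[0,0,0,0,0,0,0,0,0,0],"claw":[-1,-1,-1,-1,-1,-1,-1,-1,-1,-1]}'
python3 - <<'E'
from h import *
d=manip.snapshot("wrist");cv2.imwrite("pics/w8.png",cv2.resize(d["pixels"][130:310,190:400],None,fx=3.3,fy=3.3,interpolation=2)[:,:,::-1])
E
```

```text
t: 19.07
tcp_pos: [0.5672, -0.0957, 0.0639]
tool_rot: [0.507, 0.493, -0.505, 0.496]
force: [2.3, -0.0, 5.4]
finger_gap: 0.162
```

View pics/w8.png

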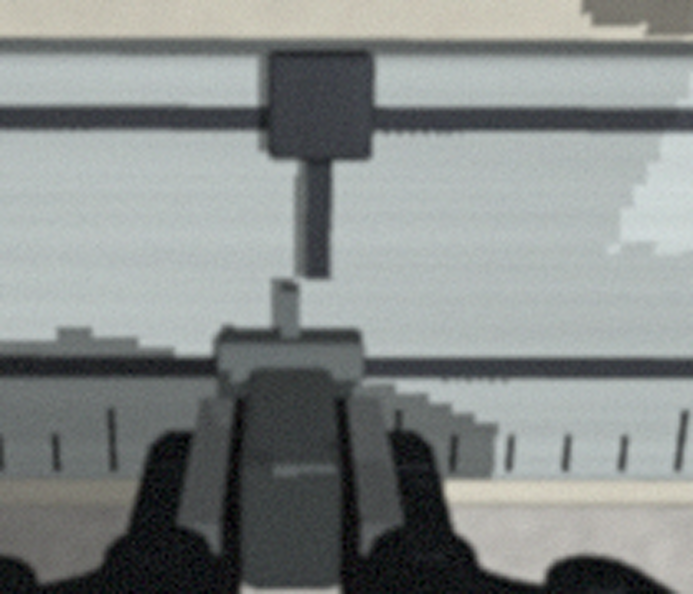

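The marks are still apart: the pointer is at column 316 and the rider at 287 in the enlargement, about 4.5 mm. Closing it.

```bash
python3 -m jog '{"linear":[[0,0.2,0],[0,0.45,0],[0,0.45,0],[0,0.45,0]],"twist":[0,0,0,0],"claw":[-1,-1,-1,-1]}'
python3 - <<'E'
from h import *
d=manip.snapshot("wrist");cv2.imwrite("pics/w9.png",cv2.resize(d["pixels"][130:310,190:400],None,fx=3.3,fy=3.3,interpolation=2)[:,:,::-1])
E
```

```text
t: 19.45
tcp_pos: [0.5701, -0.0957, 0.0639]
tool_rot: [0.506, 0.494, -0.506, 0.495]
force: [-1.0, -1.1, 7.9]
finger_gap: 0.158
```

View pics/w9.png

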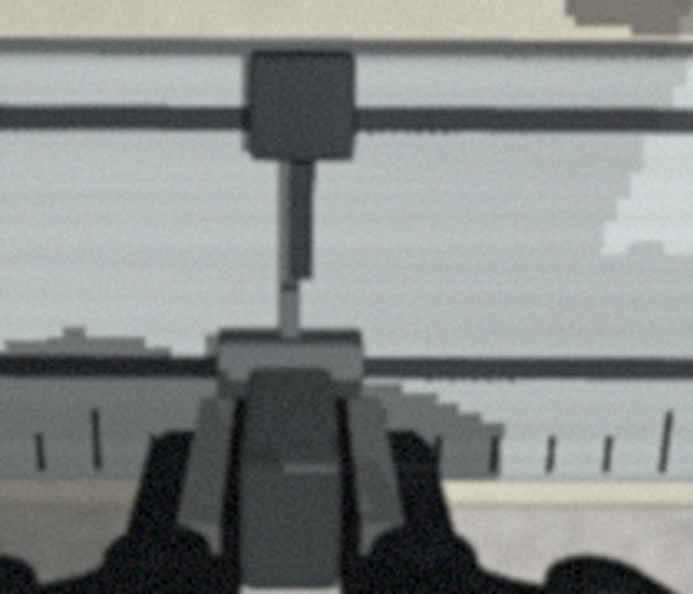

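Remaining offset is about 12 px, or 2 mm.

```bash
python3 -m jog '{"linear":[[0,0.1,0],[0,0.2,0],[0,0.2,0],[0,0.2,0]],"twist":[0,0,0,0],"claw":[-1,-1,-1,-1]}'
python3 - <<'E'
from h import *
d=manip.snapshot("wrist");cv2.imwrite("pics/w10.png",cv2.resize(d["pixels"][130:310,190:400],None,fx=3.3,fy=3.3,interpolation=2)[:,:,::-1])
E
```

```text
t: 19.83
tcp_pos: [0.5717, -0.0958, 0.0639]
tool_rot: [-0.506, -0.494, 0.506, -0.495]
force: [-1.4, -1.5, 8.6]
finger_gap: 0.159
```

View pics/w10.png

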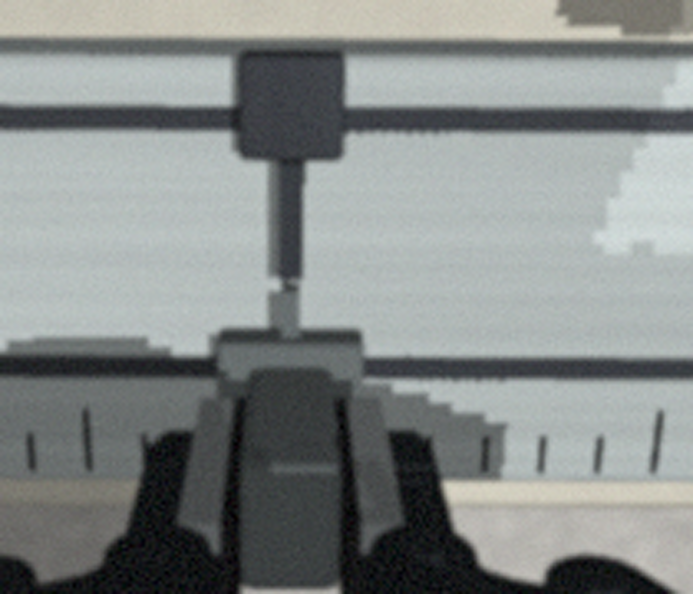

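The marks are level to within about 0.5 mm (pointer column 290, rider 287). Releasing and lifting off.

```bash
python3 -m jog '{"linear":[[0,0,0],[0,0,0],[0,0,0],[0,0,0],[0,0,0],[-1,0,0],[-3,0,0],[-6,0,0],[-9,0,0],[-9,0,2],[-9,0,4],[-9,0,4],[-9,0,4]],"twist":[0,0,0,0,0,0,0,0,0,0,0,0,0],"claw":[-1,-0.5,-0.2,0,0,0,0,0,0,0,0,0,0]}'
python3 - <<'E'
from h import *
d=manip.snapshot("wrist");S=manip.snapshot("scene")
a=cv2.resize(d["pixels"][60:260,190:390],(400,400),interpolation=2);b=cv2.resize(S["pixels"][180:280,230:310],(320,400),interpolation=2)
cv2.imwrite("pics/w11.png",np.hstack([a,b])[:,:,::-1]);print(manip.sense()["force"],manip.sense()["tcp_pos"])
cv2.imwrite("pics/w11z.png",cv2.resize(d["pixels"][100:200,225:345],None,fx=6,fy=6,interpolation=2)[:,:,::-1])
E
```

```text
t: 20.97
tcp_pos: [0.5707, -0.1358, 0.1533]
tool_rot: [0.506, 0.494, -0.506, 0.494]
force: [-0.2, 0.8, 0.3]
finger_gap: 0.501
[ 0.164   0.1681 -0.8629] [ 0.5703 -0.1345  0.1526]
```

View pics/w11.png

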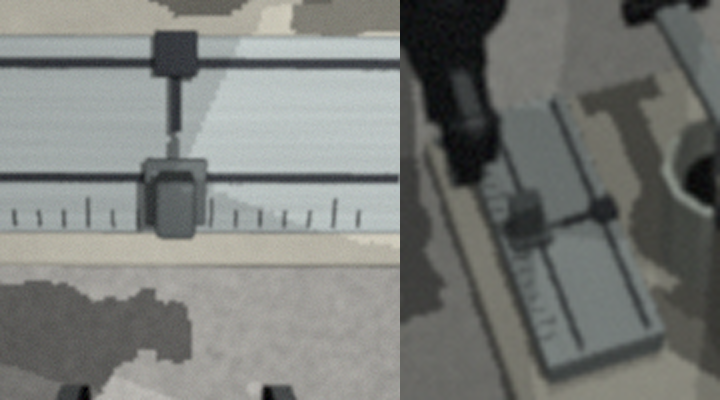

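View pics/w11z.png

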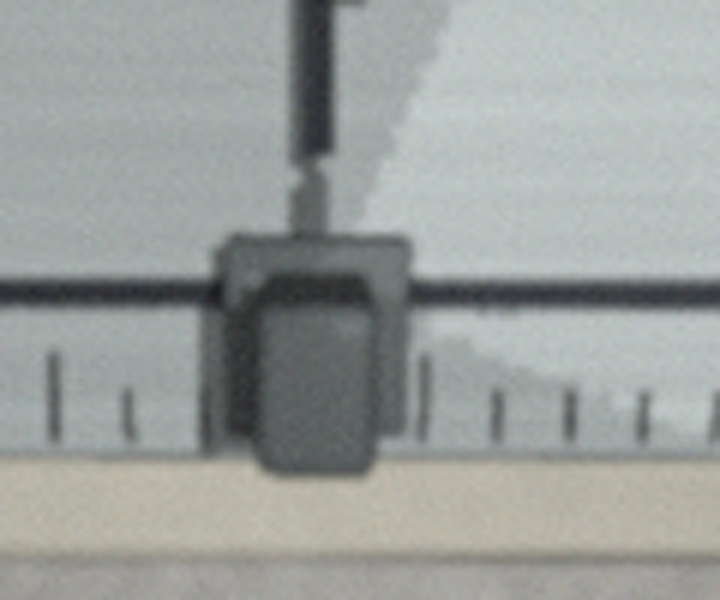

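After release the marks are level (rider column 310, pointer 314, about 0.5 mm), the arm is clear, and the force readings are at noise level. Handing in.

```bash
python3 -c "
from station import manip
manip.sign_off();print(manip.sense()['t'])"
```

```text
the job is handed in; nothing more can be done
the job is handed in; nothing more can be done
```

I pushed the lever down by its paddle until it met the seal at about 0.56 rad. I then firmed it to about 10.6 N at the paddle, held that for over 0.4 s (below the 16 N danger level) and let go. After that I pinched the rider, slid it about 71 mm along the gauge and released it. The job is handed in, at about 21 s of the 67 s allowed.

- **Marks:** the last wrist picture shows the rider's mark and the pointer's mark level within about 0.5 mm.
- **Lever:** after release the pointer stood at press x −9 mm, matching a lever angle of about 0.575 rad, and I saw no shift while sliding the rider. I could not measure whether the lever still rests on the seal; I infer it from the firm push and the pointer not moving afterwards.
- **Arm:** it was clear of everything at hand-in, with the force reading at noise level.
- **Other things on the bench:** the arm stayed clear of them, but I did not measure their positions again at the end.

Two checks were less clean. Single force readings scattered by about 1 N, so the light 2 N drag hardly showed. The paddle's first camera height also came out about 7 mm below the value given by the text, so I relied on feeling for contact instead.

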